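# Free the samples from a centrifuge that lost power

### The arm

A 6-joint arm with a two-finger parallel gripper is mounted at the origin on the work surface. World frame = base frame: x ahead of the robot, y to its left, z up, the work surface at z = 0. Lengths are in m, angles in rad, forces in N, time in s.
With the tool pointing down it reaches from about 0.325 to 0.875 m from the base axis. Payload 4.4 kg.
Tool frame: the origin (TCP) lies at the very end of the fingers, on their centre line; the grasp point (between the pads) lies 19 mm behind it (bot.pinch_z is the distance from the TCP to the grasp point, in m); z points along the fingers, y is the line along which they close (so a half turn about z gives the same grasp; the last joint's range is limited). The gripper opens to 85 mm and grips with 20 to 120 N. Pads are 22 mm wide; open, the fingers measure 114 mm over their backs; the gripper's body (76 mm by 85 mm) begins 54 mm behind the grasp point. The pads swing forward as they close: fully open they stand 13 mm farther back than shut.
Start: joints at [-1.425, 0.207, 1.542, -0, 1.393, -0.15], TCP at [0.168, -0.55, 0.231] pointing down, gripper open.
Joint ranges: [-2.73, 2.73], [-0.86, 2.22], [0.23, 2.46], [-1.11, 4.25], [0.08, 2.63], [-2.82, 2.82]. Speed limits (rad/s): [2.79, 2.79, 3.14, 3.14, 3.14, 3.14].

### API

Orientations are given as a unit quaternion [x, y, z, w].
In Python, from workcell import bot gives the robot as it stands. The module is installed in compiled form; this text tells all that it offers.
- The arm moves only by the tool drive_tool, never from a script. Its argument "series" is a list that holds one entry, the list of rows, each a list of 7 numbers: the turn, a rotation vector about the tool's x, y, z in degrees, then the shift along the tool's x, y, z in cm, then the finger opening in cm, from 0 to 8.54. A call has 1 to 10 rows; each row shifts and turns the commanded pose from where the row before left it, along the tool's axes as they then stand; what a row does not reach is not made up. A row lasts 1/12 s, in which the tool goes at most 41.7 mm and 7.16 degrees, less where a joint would pass 70% of its speed; a pose out of reach is approached as far as the arm can. A call with a gripper value outside its range is refused whole. The fingers move at their own pace and stop on an object; "newtons" is the grip in N (left out, the last holds). Time passes only in rows, so rows that do not move let the fingers close. It gives the time, the measured TCP pose, the force, the opening and the grip force at its end, in the units of the state.
- bot.get_state(): the state, without advancing time (a new reading comes with each control period).
- bot.snapshot(name): name is "scene" or "top" or "wrist"; returns a dict with "frame" (480x640x3 uint8, red, green, blue), "camera_matrix" (3x3 intrinsics, pixels), "R" (3x3) and "t" (3): a world point X has camera coordinates R X + t. Camera axes: x right, y down, z forward; pixel columns grow to the right and rows downward; lengths in m; the calibration is good to about 2 mm. A picture is of the moment at which its call begins. There is no depth.
- bot.hand_in(): hands the job in; it is judged then, once.
The state is a dict: "time": time; "joint_pos": joint angles; "joint_vel": joint speeds; "joint_efforts": joint torques, N m; "eef_pos": TCP position; "ee_rot": TCP orientation; "contact_force": force on the tool from outside, world axes, zero at the start; "torque": the same for the moment, N m; "gripper_width": finger opening in m; "grasp_force": force on a finger pad.
Only numpy, scipy, OpenCV 4.12 (cv2) and the standard library are available. Lean on these libraries where they do the work, as an engineer would, in place of code of your own. Each camera call takes 0.05 s, during which the arm holds its last target. There are 200 camera calls.

### The job

The power has failed and the centrifuge is still locked with blood samples inside. Take the yellow-handled release key from the key stand, push it fully home in the release lock on the sloping front panel and turn it clockwise until the lid springs up. Then draw the key out and put it back, upright and fully seated, in the hole of the stand it came from, leaving the other key and everything else standing as it is.

Things in the scene. Friction and masses are not known exactly. Their poses are not given: they have to be found in the camera images.
- centrifuge: White benchtop centrifuge, 360 deep (x) x 260 wide (y) x 205 high, fixed. Origin: centre of its underside; x runs from front to rear, z up. Front wall (x = -180) 71 high; from its top a grey control panel slopes up and back at 35 degrees from level to the lid's front edge at x = -60, z = 155. The closed lid covers x = -65 to 165, top at 205.
- socket (a point): Centre of the mouth of the square socket (13.5 x 13.5, 32 deep, 1.5 chamfer) in the face of the brass lock cylinder, on the panel's right-hand half as seen from the front. z points straight out of the panel along the lock's axis, 35 degrees from vertical, leaning to the front. x and y lie along the socket's sides and turn with the cylinder; x points up the slope at lock angle 0.
- lock (a joint): Angle of the lock cylinder (39 across, flush in a steel collar 52 across that stands 4 proud of the panel): 0 to 1.5 rad, growing clockwise as seen facing the panel (about minus the socket's z). Starts between 0 and 0.3, stays where it is left (friction 0.06 N m). The latch lets the lid go at about 0.9 to 1.0 rad; the key has up to 0.25 rad of play.
- lid_edge (a point): Middle of the lid's front edge, 15 above the lid's underside; height 173 with the lid shut. The lid hinges at the rear (229 behind this point, height 158) and is latched until the lock is turned; then a gas spring raises it by itself within two seconds to its stop, 1.2 rad up, where this point stands at a height of about 377, and holds it there.
- release_key: Loose steel T-key, yellow cross handle, 122 long, 0.14 kg. Origin: tip of its bit, on the axis; z runs from tip to handle. Square bit 12 x 12 (first 4 are 9 x 9), sides along its x and y, 30 long; then a round shoulder, 24 across, 8 thick, which rests on the lock's face or the stand's top when fully home; then a 12 shaft up to the handle.
- key_grip (a point): Middle of the release key's cross handle, on the key's axis, 111 from the tip; axes as the key's. The handle is 80 long along the key's y, 14 thick along its x and 22 high (100 to 122 from the tip). The key starts upright in one of the stand's two holes, its tip 20 above the bench, its handle roughly along the stand's y.
- key_stand: Blue steel block with a dark foot plate, fixed on the bench, 60 (x) x 180 (y) x 50 high (foot plate 76 x 196 x 6). Origin: centre of its underside. It stands to the left or to the right of the centrifuge's front. Two square holes in its top, 15 x 15, 36 deep with a 2 chamfer, sides along its x and y, hold the two keys.
- hole_a (a point): Centre of the mouth of one hole of the stand, at y = +55, height 50. Axes as the stand's.
- hole_b (a point): Centre of the mouth of the other hole, at y = -55, height 50. Axes as the stand's.
- rotor_key: Bystander: loose T-key with a blue cross handle (90 x 14 x 22, along its y, from 110 to 132 above its tip), 132 long, upright in the stand's other hole. Origin: its tip, z up.
- tube_rack: Bystander: loose orange rack with capped blood tubes, 80 (x) x 180 (y) x 100 high, on the other side of the centrifuge from the key stand. Origin: centre of its underside.
- stain_bottle: Bystander: loose amber bottle, 64 diameter, 130 high, left of the centrifuge. Origin: centre of its underside.
- slide_box: Bystander: loose flat green box, 92 (x) x 172 (y) x 34 high, right of the centrifuge. Origin: centre of its underside.
Mind the look-alikes: they are no part of the job. What is shaped like the release_key but white is not meant.

How it is judged:
On the way, in this order (a step that is already met when the one before it is completed fails the run):
1. The release key's bit is fully home in the lock (tip at least 26 mm deep), the lid still shut (z of release_key in the frame of socket below -0.026 m and x of release_key in the frame of socket between -0.004 and 0.004 m and y of release_key in the frame of socket between -0.004 and 0.004 m and angle between the z axis of release_key and the z axis of socket, either way round below 0.12 rad and height (world z) of lid_edge below 0.19 m), for 0.2 s.
2. With the key still in the lock (tip at least 15 mm deep), the cylinder is turned clockwise past 0.8 rad and the lid springs up by 34 mm or more at its front edge (value of joint lock above 0.8 rad and height (world z) of lid_edge above 0.207 m and z of release_key in the frame of socket below -0.015 m and angle between the z axis of release_key and the z axis of socket, either way round below 0.15 rad), for 0.1 s.
At the end, for the whole second after the job is handed in: The lid stands open (its front edge above 355 mm) and the release key is at rest back in the hole it came from: its tip within 6 mm of where it started, and upright within 0.1 rad (height (world z) of lid_edge above 0.355 m and distance of release_key from where it was at the start of the episode below 0.006 m and angle between release_key's own z axis and vertical below 0.1 rad and linear speed of release_key below 0.02 m/s); the robot touches nothing.
It fails at once if the blue rotor key is moved more than 15 mm or tipped (distance of rotor_key from where it was at the start of the episode above 0.015 m or angle between rotor_key's own z axis and vertical above 0.3 rad).
It fails at once if the tube rack is shoved more than 20 mm or tipped (distance of tube_rack from where it was at the start of the episode above 0.02 m or angle between tube_rack's own z axis and vertical above 0.2 rad).
It fails at once if the bottle is shoved more than 20 mm or tipped (distance of stain_bottle from where it was at the start of the episode above 0.02 m or angle between stain_bottle's own z axis and vertical above 0.3 rad).
It fails at once if the slide box is shoved more than 20 mm (distance of slide_box from where it was at the start of the episode above 0.02 m).
It also fails if it takes over 54 s, if anything falls off the work surface, if the arm or the gripper's body presses on something with over 40 N, if the wrist force passes 120 N, or if a joint passes its speed limit or range.

## Working session

There is one attempt and no reset: what is moved stays moved. The work goes in short steps, Python scripts to look and compute and a tool call to move; the robot and the scene stay as the last step left them, time stands still between calls to the robot, and variables do not carry over. Pictures are saved under pics/ and viewed, at most 12 in all, crops included, and the job is handed in when it is done.

Besides the shell and the picture viewer there is one more tool, called after "Call:" as a command line: name --argument value ..., lists and objects as JSON in quotes. drive_tool: Moves the arm, as the interface text tells. Its arguments: {"type":"object","properties":{"series":{"type":"array","items":{"type":"array","items":{"type":"array","items":{"type":"number"}}}},"newtons":{"type":"number"}},"required":["series"]}

```bash
mkdir -p pics
cat > h.py <<'E'
import numpy as np, cv2
from workcell import bot
def snap(n,f=None):
    s=bot.snapshot(n)
    if f: cv2.imwrite(f'pics/{f}.png',cv2.cvtColor(s['frame'],cv2.COLOR_RGB2BGR))
    s['K']=np.array(s['camera_matrix']);s['R']=np.array(s['R']);s['t']=np.array(s['t']).ravel();return s
def ray(s,u,v):
    d=s['R'].T@np.linalg.inv(s['K'])@[u,v,1.]; return -s['R'].T@s['t'],d/np.linalg.norm(d)
def onz(s,u,v,z):
    c,d=ray(s,u,v); return c+d*(z-c[2])/d[2]
def tri(s1,p1,s2,p2):
    A=np.zeros((3,3));b=np.zeros(3);L=[]
    for s,p in((s1,p1),(s2,p2)):
        c,d=ray(s,*p);P=np.eye(3)-np.outer(d,d);A+=P;b+=P@c;L.append((P,c))
    x=np.linalg.solve(A,b);return x,[np.linalg.norm(P@(x-c)) for P,c in L]
def proj(s,X):
    q=s['K']@(s['R']@np.array(X)+s['t']);return q[:2]/q[2]
E
python3 - <<'E'
from h import *
import pickle
d={n:snap(n,n) for n in('scene','top','wrist')}
pickle.dump(d,open('d.pkl','wb'))
for n in d: print(n,(-d[n]['R'].T@d[n]['t']).round(3),d[n]['R'][2].round(2))
cv2.imwrite('pics/both.png',cv2.resize(np.hstack([cv2.imread('pics/wrist.png')]),(640,480)))
E
```

```text
scene [ 1.227 -0.718  0.855] [-0.57  0.56 -0.59]
top [ 0.393 -0.041  1.461] [ 0.11 -0.01 -0.99]
wrist [ 0.244 -0.527  0.373] [-0.3  -0.09 -0.95]
```

View pics/scene.png

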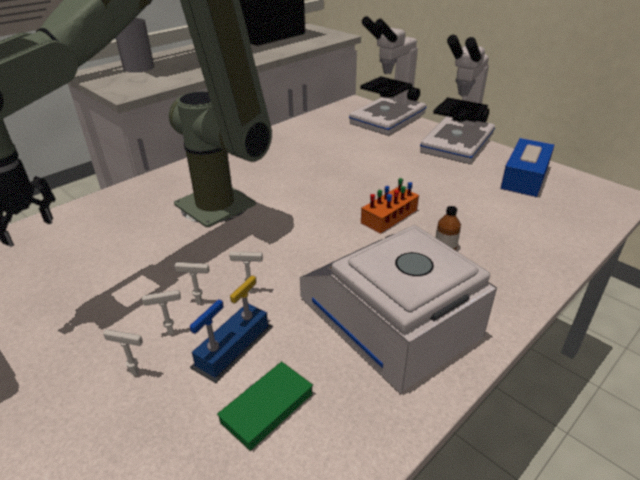

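View pics/top.png

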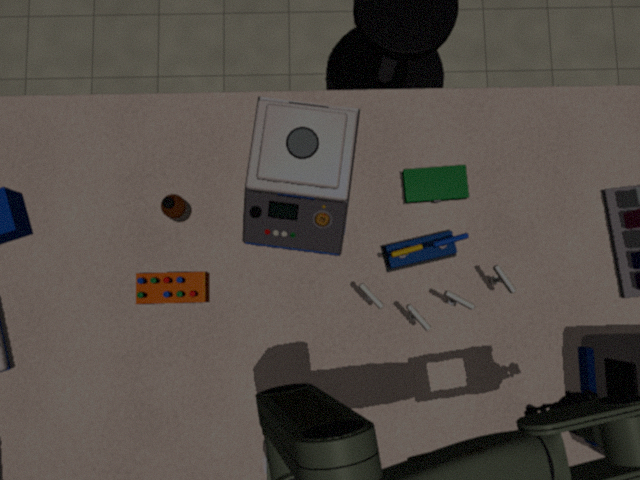

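The scene view (1) shows the yellow T-key at (243,290) and the blue one at (207,316) in the blue stand. White decoys stand at (192,268), (162,298), (124,338) and (247,258). In the top view, yellow is at (405,250), blue at (450,240), and the brass lock at (322,219). The candidates are one yellow, one blue and four white, so I choose yellow. Next is a close crop to check it, with measurements.

Run:
```python
from h import *
import pickle
d=pickle.load(open('d.pkl','rb'))
def mask(s,lo,hi,box=None):
    h=cv2.cvtColor(s['frame'],cv2.COLOR_RGB2HSV);m=cv2.inRange(h,np.array(lo),np.array(hi))
    if box:
        z=np.zeros_like(m);a,b,c,e=box;z[b:e,a:c]=m[b:e,a:c];m=z
    n,l,st,ce=cv2.connectedComponentsWithStats(m);i=1+np.argmax(st[1:,4]);return (l==i).astype(np.uint8),ce[i],st[i]
T,S=d['top'],d['scene']
for nm,lo,hi,bt,bs in(('yellow',(20,130,70),(35,255,255),(375,220,480,270),(220,270,270,310)),):
    mt,ct,st=mask(T,lo,hi,bt);ms,cs,ss=mask(S,lo,hi,bs)
    print(nm,ct,st,cs,ss,cv2.minAreaRect(cv2.findNonZero(mt)),tri(T,ct,S,cs))
m,c,s=mask(T,(100,120,30),(125,255,255),(375,220,480,275));print('stand',cv2.minAreaRect(cv2.findNonZero(m)),s)
m,c,s=mask(T,(12,100,60),(30,255,255),(300,200,345,240));print('brass',c,s)
# lock height: z of collar centre: panel; centrifuge corners
t=T['frame']
a=cv2.resize(t[90:270,235:475],(800,600),interpolation=cv2.INTER_CUBIC)
cv2.imwrite('pics/c1.png',cv2.cvtColor(a,cv2.COLOR_RGB2BGR))
for uv,z in(((257,97),.19),((359,107),.19),((243,241),.071),((340,254),.071),((322,219),.115)):print(uv,onz(T,*uv,z).round(3))
```

```text
yellow [406.5398773  250.21472393] [392 244  31  13 163] [242.86231884 289.06884058] [230 276  25  27 276] ((406.9140319824219, 250.19056701660156), (5.459935188293457, 31.314334869384766), 74.47589111328125) (array([ 0.521621  , -0.26975598,  0.13128931]), [np.float64(0.0009162559813344429), np.float64(0.0009162559813343801)])
stand ((427.63482666015625, 247.58424377441406), (23.760154724121094, 82.37354278564453), 77.00537872314453) [ 386  231   82   37 1287]
brass [322.03636364 218.62727273] [316 213  13  13 110]
(257, 97) [0.901 0.094 0.19 ]
(359, 107) [ 0.871 -0.156  0.19 ]
(243, 241) [0.56  0.146 0.071]
(340, 254) [ 0.522 -0.106  0.071]
(322, 219) [ 0.607 -0.061  0.115]
```

View pics/c1.png

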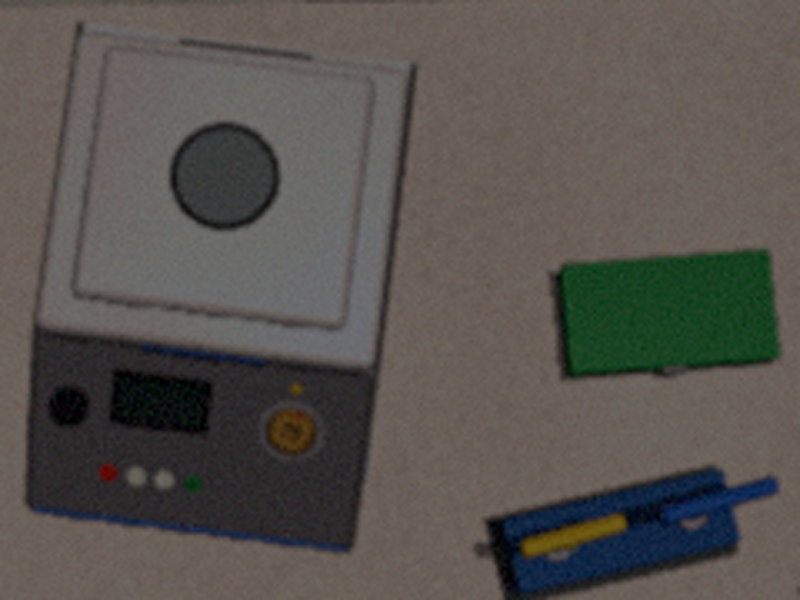

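The crop shows the yellow cross handle at (572,537), seated in the stand's left (+y) hole. The blue key is to its right, and the brass lock at (291,430) has a yellow mark above it. Now I'll work out the moves.

```bash
cat >> h.py <<'E'
from scipy.spatial.transform import Rotation as Ro
def frame(z,y):
    z=np.array(z,float);z/=np.linalg.norm(z);y=np.array(y,float);y-=z*(y@z);y/=np.linalg.norm(y)
    return np.column_stack([np.cross(y,z),y,z])
def go(p,R=None):
    s=bot.get_state();R0=Ro.from_quat(s['ee_rot']).as_matrix()
    if R is None:R=R0
    rv=np.degrees(Ro.from_matrix(R0.T@R).as_rotvec())
    print('t',s['time'],'turn deg',rv.round(2),'|',np.linalg.norm(rv).round(1),'then shift cm',(R.T@(np.array(p)-s['eef_pos'])*100).round(2),'pre-turn axes',(R0.T@(np.array(p)-s['eef_pos'])*100).round(2))
E
python3 - <<'E'
from h import *
import pickle
d=pickle.load(open('d.pkl','rb'));s=bot.get_state();R0=Ro.from_quat(s['ee_rot']).as_matrix()
print(s['time'],R0.round(3),s['eef_pos'])
W=d['wrist'];print('cam in tool',R0.T@(-W['R'].T@W['t']-s['eef_pos']),'\n',(W['R']@R0).round(3))
th=np.radians(15);kx=np.array([np.cos(th),np.sin(th),0])
for sg in(1,-1): go([.5216,-.2698,.19],frame([0,0,-1],sg*kx))
E
```

```text
0.15 [[ 0.956  0.292 -0.   ]
 [ 0.292 -0.956  0.002]
 [ 0.    -0.002 -1.   ]] [ 0.16806106 -0.54927252  0.23035761]
cam in tool [ 0.07914337  0.000282   -0.14216698] 
 [[-0.001  1.    -0.   ]
 [-0.951 -0.001 -0.309]
 [-0.309 -0.     0.951]]
t 0.15 turn deg [-7.0e-02 -9.0e-02 -8.8e+01] | 88.0 then shift cm [17.84 41.38  4.04] pre-turn axes [ 41.98 -16.38   4.08]
t 0.15 turn deg [-9.0e-02  7.0e-02  9.2e+01] | 92.0 then shift cm [-17.84 -41.38   4.04] pre-turn axes [ 41.98 -16.38   4.08]
```

Call:
drive_tool --series '[[[0, 0, 0, 3.8, -1.5, 0, 8.5], [0, 0, 0, 3.8, -1.5, 0, 8.5], [0, 0, 0, 3.8, -1.5, 0, 8.5], [0, 0, 0, 3.8, -1.5, 0, 8.5], [0, 0, 0, 3.8, -1.5, 0, 8.5], [0, 0, 0, 3.8, -1.5, 0, 8.5], [0, 0, 0, 3.8, -1.5, 0, 8.5], [0, 0, 0, 3.8, -1.5, 0, 8.5], [0, 0, 0, 3.8, -1.5, 0, 8.5], [0, 0, 0, 3.8, -1.5, 0, 8.5]]]'

```text
time: 0.98
eef_pos: [0.4888, -0.2936, 0.231]
ee_rot: [0.989, 0.148, -0.0, -0.0]
contact_force: [0.1, -0.5, 0.6]
gripper_width: 0.0852
grasp_force: 0.0
```

Call:
drive_tool --series '[[[0, 0, -7, 0, 0, 0, 8.5], [0, 0, -7, 0, 0, 0, 8.5], [0, 0, -7, 0, 0, 0, 8.5], [0, 0, -7, 0, 0, 0, 8.5], [0, 0, -7, 0, 0, 0, 8.5], [0, 0, -7, 0, 0, 0, 8.5], [0, 0, -7, 0, 0, 0, 8.5], [0, 0, -7, 0, 0, 0, 8.5], [0, 0, -7, 0, 0, 0, 8.5], [0, 0, -7, 0, 0, 0, 8.5]]]'

```text
time: 1.82
eef_pos: [0.4874, -0.295, 0.2308]
ee_rot: [0.723, 0.691, -0.0, -0.0]
contact_force: [0.4, 1.0, -0.4]
gripper_width: 0.085
grasp_force: 0.0
```

Call:
drive_tool --series '[[[0, 0, -6, 0, 0, 0, 8.5], [0, 0, -6, 0, 0, 0, 8.5], [0, 0, -6, 0, 0, 0, 8.5], [0, 0, 0, 0, 0, 0, 8.5], [0, 0, 0, 0, 0, 0, 8.5]]]'

```text
time: 2.23
eef_pos: [0.4875, -0.2951, 0.2309]
ee_rot: [0.61, 0.793, 0.0, -0.0]
contact_force: [-0.0, 0.2, 0.8]
gripper_width: 0.0849
grasp_force: 0.0
```

Run:
```python
from h import *
W=snap('wrist','w1')
h=cv2.cvtColor(W['frame'],cv2.COLOR_RGB2HSV);m=cv2.inRange(h,np.array((20,130,60)),np.array((35,255,255)))
n,l,st,ce=cv2.connectedComponentsWithStats(m);i=1+np.argmax(st[1:,4]);r=cv2.minAreaRect(cv2.findNonZero((l==i).astype(np.uint8)));print(st[i],r)
b=cv2.boxPoints(r)
P=[onz(W,*q,.142) for q in b];print(np.round(P,4),np.mean(P,0))
th=np.radians(15);go([.5216,-.2698,.19],frame([0,0,-1],[np.cos(th),np.sin(th),0]))
print(np.degrees(bot.get_state()['joint_pos']).round(1))
```

```text
[ 364  154   30  118 2553] ((376.639404296875, 212.4093017578125), (26.341527938842773, 117.5390853881836), 3.814074993133545)
[[ 0.5176 -0.3079  0.142 ]
 [ 0.4996 -0.2306  0.142 ]
 [ 0.5158 -0.2274  0.142 ]
 [ 0.5356 -0.3045  0.142 ]] [ 0.51716468 -0.26758647  0.142     ]
t 2.2833 turn deg [-0.02 -0.03 -0.14] | 0.1 then shift cm [1.57 3.95 4.1 ] pre-turn axes [1.58 3.95 4.1 ]
[-39.9  11.3  89.   -0.   79.7 -54.8]
```

View pics/w1.png

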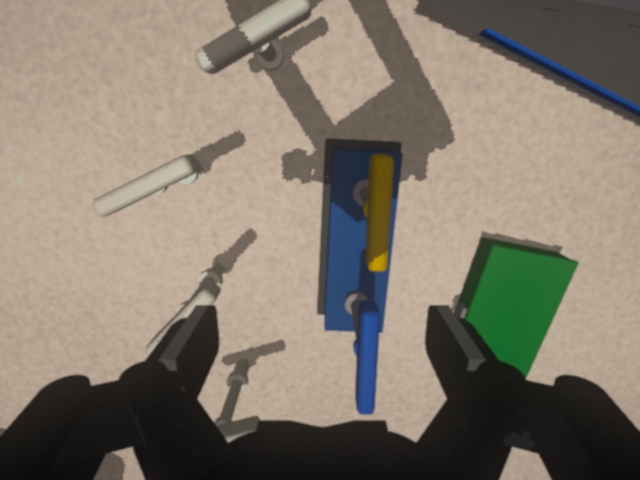

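The wrist view shows the yellow handle at (377,212), over the stand's upper hole, with nothing between the fingers and it. The blue key is at (367,355). Moving above it, descending and gripping.

Call:
drive_tool --series '[[[0, 0, 1, 0.9, 1.9, 0, 8.5], [0, 0, 0, 0.85, 1.9, 0, 8.5], [0, 0, 0, 0, 0, 3, 8.5], [0, 0, 0, 0, 0, 3, 8.5], [0, 0, 0, 0, 0, 3, 8.5], [0, 0, 0, 0, 0, 2, 8.5], [0, 0, 0, 0, 0, 0.9, 8.5], [0, 0, 0, 0, 0, 0, 8.5], [0, 0, 0, 0, 0, 0, 8.5]]]'

```text
time: 3.03
eef_pos: [0.5203, -0.2691, 0.1126]
ee_rot: [0.616, 0.788, 0.0, 0.0]
contact_force: [-0.8, -0.2, -0.8]
gripper_width: 0.0845
grasp_force: 0.0
```

Call:
drive_tool --series '[[[0, 0, 0, 0, 0, 0, 3], [0, 0, 0, 0, 0, 0, 2], [0, 0, 0, 0, 0, 0, 1], [0, 0, 0, 0, 0, 0, 0.5], [0, 0, 0, 0, 0, 0, 0.5], [0, 0, 0, 0, 0, 0, 0.5], [0, 0, 0, 0, 0, 0, 0.5], [0, 0, 0, 0, 0, 0, 0.5]]]' --newtons 80

```text
time: 3.7
eef_pos: [0.5206, -0.2691, 0.1129]
ee_rot: [0.616, 0.788, 0.0, 0.001]
contact_force: [0.7, 0.2, 3.1]
gripper_width: 0.0129
grasp_force: 78.3
```

Run:
```python
from h import *
s=bot.get_state()
for k in s: print(k,np.round(s[k],4))
W=snap('wrist','w2');S=snap('scene');T=snap('top')
def ctr(s,box):
    h=cv2.cvtColor(s['frame'],cv2.COLOR_RGB2HSV);m=cv2.inRange(h,np.array((20,130,60)),np.array((35,255,255)));a,b,c,e=box;z=np.zeros_like(m);z[b:e,a:c]=m[b:e,a:c]
    n,l,st,ce=cv2.connectedComponentsWithStats(z);i=1+np.argmax(st[1:,4]);return st[i],ce[i]
print(ctr(W,(0,0,640,480)))
```

```text
time 3.7
joint_pos [-6.2480e-01  3.4930e-01  1.6216e+00  2.0000e-04  1.1692e+00 -8.6930e-01]
joint_vel [ 0.0011 -0.0012  0.0005 -0.0001  0.0017 -0.0001]
joint_efforts [-1.31700e-01 -3.95905e+01 -2.46882e+01 -7.71000e-02  7.27000e-02
 -1.50000e-03]
eef_pos [ 0.5206 -0.2691  0.1129]
ee_rot [6.156e-01 7.880e-01 1.000e-04 7.000e-04]
contact_force [0.7223 0.2466 3.1354]
torque [ 0.0196 -0.0728  0.0203]
grasp_force 78.2715
gripper_width 0.0129
(array([ 302,  227,   40,  201, 7108], dtype=int32), array([321.80486775, 324.66432189]))
```

Call:
drive_tool --series '[[[0, 0, 0, 0, 0, -0.5, 0.5], [0, 0, 0, 0, 0, -1, 0.5], [0, 0, 0, 0, 0, -2, 0.5], [0, 0, 0, 0, 0, -3, 0.5], [0, 0, 0, 0, 0, -3, 0.5], [0, 0, 0, 0, 0, -3, 0.5], [0, 0, 0, 0, 0, -2.5, 0.5], [0, 0, 0, 0, 0, -1, 0.5], [0, 0, 0, 0, 0, 0, 0.5], [0, 0, 0, 0, 0, 0, 0.5]]]'

```text
time: 4.68
eef_pos: [0.5196, -0.2686, 0.2717]
ee_rot: [0.616, 0.788, -0.0, -0.0]
contact_force: [-1.0, -0.7, -1.8]
gripper_width: 0.0125
grasp_force: 78.6
```

Run:
```python
from h import *
import pickle
d=pickle.load(open('d.pkl','rb'));T=d['top']
A=onz(T,243,241,.071);B=onz(T,340,254,.071);yv=(A-B)/np.linalg.norm(A-B);xv=np.array([yv[1],-yv[0],0]);c,s=np.cos(np.radians(35)),np.sin(np.radians(35))
n=-s*xv+np.array([0,0,c])
P0=(A+B)/2+.004*n
C,D=ray(T,322,218.8);L=C+D*((P0-C)@n)/(D@n)
print('yaw',np.degrees(np.arctan2(xv[1],xv[0])),'n',n,'socket',L,'local',(L-A-B+(A+B)/2)@np.array([xv,yv,[0,0,1]]).T)
up=c*xv+s*np.array([0,0,1])
np.savez('lock.npz',n=n,L=L,up=up)
th=np.radians(10)
y=np.cos(th)*up+np.sin(th)*np.cross(n,up)*-1
go(L+n*(.093+.06),frame(-n,y))
S=snap('scene');h=cv2.cvtColor(S['frame'],cv2.COLOR_RGB2HSV)
st=bot.get_state();R=Ro.from_quat(st['ee_rot']).as_matrix();print('grip proj',proj(S,st['eef_pos']-R[:,2]*.019))
tip=st['eef_pos']+R[:,2]*.093;u,v=proj(S,tip).astype(int);print('tip proj',u,v)
k=cv2.resize(S['frame'][v-70:v+20,u-60:u+60],(800,600),interpolation=cv2.INTER_CUBIC);cv2.imwrite('pics/k.png',k[:,:,::-1])
```

```text
yaw -8.782592385086717 n [-0.56685115  0.08757685  0.81915204] socket [ 0.60557739 -0.06038534  0.12917135] local [ 0.07610351 -0.06932014  0.05817135]
t 4.6833 turn deg [-35.3   -3.98  31.74] | 47.6 then shift cm [20.89 -7.56 -0.58] pre-turn axes [21.52  5.29  1.73]
grip proj [235.11861837 228.17362399]
tip proj 240 271
```

View pics/k.png

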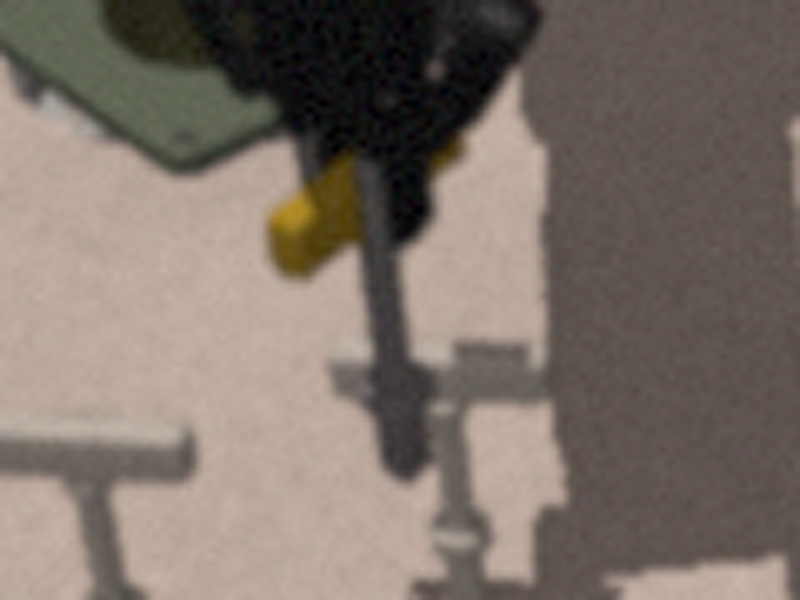

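The crop shows the key hanging straight, tip at (405,472) against a predicted (400,467), so the grasp is good. Tilting and moving to hover over the lock.

Call:
drive_tool --series '[[[-5.04, -0.57, 4.53, 0, 0, 0, 0.5], [-5.04, -0.57, 4.53, 0, 0, 0, 0.5], [-5.04, -0.57, 4.53, 0, 0, 0, 0.5], [-5.04, -0.57, 4.53, 0, 0, 0, 0.5], [-5.04, -0.57, 4.53, 0, 0, 0, 0.5], [-5.04, -0.57, 4.53, 0, 0, 0, 0.5], [-5.04, -0.57, 4.53, 0, 0, 0, 0.5], [0, 0, 0, 0, 0, 0, 0.5], [0, 0, 0, 0, 0, 0, 0.5]]]'

```text
time: 5.48
eef_pos: [0.5178, -0.2671, 0.2681]
ee_rot: [0.776, 0.556, 0.214, 0.207]
contact_force: [0.9, -0.9, -0.2]
gripper_width: 0.0129
grasp_force: 78.7
```

Call:
drive_tool --series '[[[0, 0, 0, 2, -0.7, 0, 0.5], [0, 0, 0, 3.5, -1.3, -0.1, 0.5], [0, 0, 0, 3.5, -1.3, -0.1, 0.5], [0, 0, 0, 3.5, -1.3, -0.1, 0.5], [0, 0, 0, 3.5, -1.3, -0.1, 0.5], [0, 0, 0, 3, -1.1, -0.1, 0.5], [0, 0, 0, 1.9, -0.6, -0.1, 0.5], [0, 0, 0, 0, 0, 0, 0.5], [0, 0, 0, 0, 0, 0, 0.5], [0, 0, 0, 0, 0, 0, 0.5]]]'

```text
time: 6.32
eef_pos: [0.5198, -0.0474, 0.2556]
ee_rot: [0.775, 0.556, 0.215, 0.211]
contact_force: [-0.1, 0.2, -1.6]
gripper_width: 0.0125
grasp_force: 78.8
```

Run:
```python
from h import *
import pickle
l=np.load('lock.npz');n,L,up=l['n'],l['L'],l['up'];th=np.radians(10)
R=frame(-n,np.cos(th)*up-np.sin(th)*np.cross(n,up));go(L+n*.153,R)
W=snap('wrist','w3');pickle.dump(W,open('w3.pkl','wb'));s=bot.get_state();Rt=Ro.from_quat(s['ee_rot']).as_matrix()
print('lock',proj(W,L),'tip',proj(W,s['eef_pos']+.093*Rt[:,2]),np.degrees(s['joint_pos']).round(0))
h=cv2.cvtColor(W['frame'],cv2.COLOR_RGB2HSV)
```

```text
t 6.3167 turn deg [0.05 0.02 0.14] | 0.1 then shift cm [-0.   -0.15  0.03] pre-turn axes [-0.   -0.15  0.03]
lock [319.85320593 217.72377312] tip [321.78511605 241.34549224] [-18. -17. 120.   8.  43.  -3.]
```

View pics/w3.png

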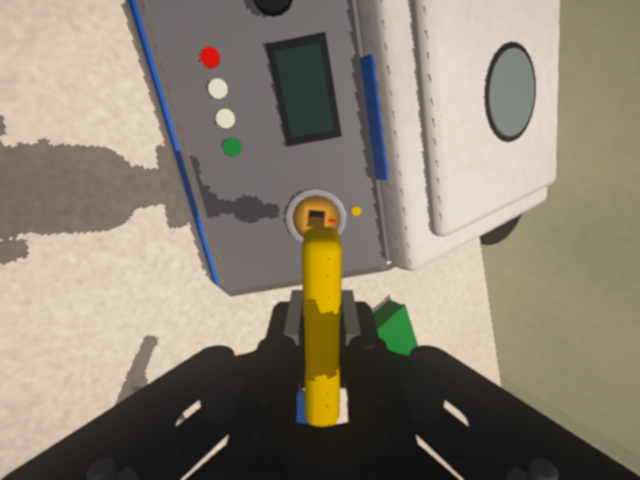

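The lock shows at (316,216), slightly left of the predicted (320,218), with the red mark at (333,220) and the panel dot at (357,211). The handle partly hides it, so I'll sidestep for a clear close look.

Call:
drive_tool --series '[[[0, 0, 0, -2, 0, 0, 0.5], [0, 0, 0, -2, 0, 0, 0.5], [0, 0, 0, 0, 0, 0, 0.5], [0, 0, 0, 0, 0, 0, 0.5], [0, 0, 0, 0, 0, 0, 0.5]]]'

```text
time: 6.78
eef_pos: [0.5073, -0.0861, 0.2511]
ee_rot: [0.776, 0.555, 0.215, 0.211]
contact_force: [0.5, -0.4, -1.2]
gripper_width: 0.0129
grasp_force: 78.8
```

Run:
```python
from h import *
import pickle
l=np.load('lock.npz');n,L,up=l['n'],l['L'],l['up'];right=np.cross(up,n)
W=snap('wrist','w4');pickle.dump(W,open('w4.pkl','wb'))
# rectify the lock face plane: 800 px = 80 mm, up-slope = right in picture, down in picture = right of panel
O=L-.04*up-.04*right
H=W['K']@np.column_stack([W['R']@up*1e-4,W['R']@right*1e-4,W['R']@O+W['t']])
r=cv2.warpPerspective(W['frame'],np.linalg.inv(H),(800,600+200))[100:700]
cv2.imwrite('pics/lk.png',r[:,:,::-1])
h=cv2.cvtColor(r,cv2.COLOR_RGB2HSV)
m=cv2.inRange(h,np.array((12,120,80)),np.array((28,255,255)));m=cv2.morphologyEx(m,cv2.MORPH_OPEN,np.ones((15,15)))
c=max(cv2.findContours(m,0,1)[0],key=cv2.contourArea);print('brass',cv2.minEnclosingCircle(cv2.convexHull(c)),cv2.fitEllipse(cv2.convexHull(c)))
k=cv2.inRange(h[:,:,2],0,70);k[:, :200]=0;k[:,600:]=0;k[:100]=0;k[500:]=0
c=sorted(cv2.findContours(k,0,1)[0],key=cv2.contourArea)[-2:];print([cv2.minAreaRect(q) for q in c])
rd=cv2.inRange(h,np.array((0,150,100)),np.array((8,255,255)))
c=[q for q in cv2.findContours(rd,0,1)[0] if cv2.contourArea(q)>50];print('red',[(cv2.minAreaRect(q)) for q in c])
```

```text
brass ((365.6282043457031, 300.4701843261719), 191.61793518066406) ((366.52374267578125, 300.9945068359375), (378.4117431640625, 379.8627014160156), 10.239947319030762)
[((371.2842102050781, 282.77154541015625), (116.19562530517578, 85.73261260986328), 13.79948616027832)]
red [((499.2353515625, 339.558837890625), (62.81672286987305, 22.79834747314453), 14.03624439239502)]
```

View pics/lk.png

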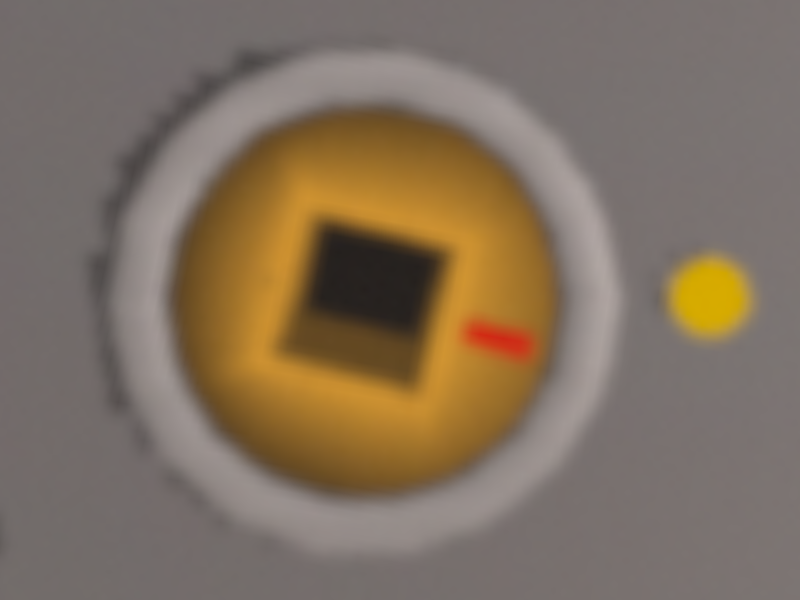

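The rectified view shows the lock mouth's centre at (367,302) with sides turned 14° clockwise; the red mark agrees. Triangulating with the top view.

Run:
```python
from h import *
import pickle
d=pickle.load(open('d.pkl','rb'));W=pickle.load(open('w4.pkl','rb'))
l=np.load('lock.npz');n,L,up=l['n'],l['L'],l['up'];right=np.cross(up,n)
X=L-.0034*up+.0001*right
x,e=tri(d['top'],(322,218.8),W,proj(W,X));print('tri',x,e,'rel up/right/n mm',[(1000*(x-L)@v).round(1) for v in(up,right,n)])
# same but from size: 39mm brass seen as 38.0, collar 52 seen as 51
c=-W['R'].T@W['t']
for k in(1.0,1.015,1.02,1.03):
    y=c+(X-c)*k;print(k,y,[(1000*(y-L)@v).round(1) for v in(up,right,n)],proj(d['top'],y))
```

```text
tri [ 0.60653197 -0.06097591  0.1216244 ] [np.float64(0.0005433416537696498), np.float64(0.000543341653769554)] rel up/right/n mm [np.float64(-3.5), np.float64(0.4), np.float64(-6.8)]
1.0 [ 0.60280966 -0.06005892  0.12722119] [np.float64(-3.4), np.float64(0.1), np.float64(0.0)] [321.8841295  220.01525526]
1.015 [ 0.6051083  -0.06098478  0.12349749] [np.float64(-3.6), np.float64(0.7), np.float64(-4.4)] [322.21701043 219.33652809]
1.02 [ 0.60587451 -0.0612934   0.12225626] [np.float64(-3.6), np.float64(0.9), np.float64(-5.9)] [322.32753757 219.11116891]
1.03 [ 0.60740694 -0.06191064  0.1197738 ] [np.float64(-3.7), np.float64(1.2), np.float64(-8.9)] [322.5479459  218.66176762]
```

Run:
```python
from h import *
import pickle
W=pickle.load(open('w4.pkl','rb'));s=bot.get_state();R=Ro.from_quat(s['ee_rot']).as_matrix();p=s['eef_pos']
h=cv2.cvtColor(W['frame'],cv2.COLOR_RGB2HSV);m=cv2.inRange(h,np.array((20,130,60)),np.array((35,255,255)))
n,l,st,ce=cv2.connectedComponentsWithStats(m);i=1+np.argmax(st[1:,4]);print(st[i],cv2.minAreaRect(cv2.findNonZero((l==i).astype(np.uint8))))
for dx in(-.04,.04):
  for dz in(-.03,-.008): print(dx,dz,[proj(W,p+R@[dx,dy,dz]).round(0) for dy in(-.007,.007)])
l=np.load('lock.npz');n,up=l['n'],l['up'];Lk=np.array([.6058,-.0612,.1225]);np.savez('lock2.npz',n=n,up=up,L=Lk)
th=np.radians(14);Rt=frame(-n,np.cos(th)*up-np.sin(th)*np.cross(n,up))
go(Lk+n*(.093+.02),Rt)
```

```text
[ 302  228   40  200 7128] ((321.5, 327.5), (199.0, 39.0), 90.0)
-0.04 -0.03 [array([304., 433.]), array([340., 433.])]
-0.04 -0.008 [array([306., 394.]), array([337., 393.])]
0.04 -0.03 [array([300., 243.]), array([343., 243.])]
0.04 -0.008 [array([303., 224.]), array([340., 224.])]
t 6.8333 turn deg [0.04 0.04 3.99] | 4.0 then shift cm [ 3.87 -0.67  4.6 ] pre-turn axes [ 3.91 -0.4   4.6 ]
```

Call:
drive_tool --series '[[[0, 0, 4, 0, 0, 0, 0.5], [0, 0, 0, 2, -0.3, 0, 0.5], [0, 0, 0, 1.9, -0.4, 0, 0.5], [0, 0, 0, 0, 0, 2.3, 0.5], [0, 0, 0, 0, 0, 2.3, 0.5], [0, 0, 0, 0, 0, 0, 0.5], [0, 0, 0, 0, 0, 0, 0.5], [0, 0, 0, 0, 0, 0, 0.5]]]'

```text
time: 7.5
eef_pos: [0.5416, -0.0501, 0.2152]
ee_rot: [0.794, 0.528, 0.222, 0.203]
contact_force: [1.5, 0.4, -1.3]
gripper_width: 0.0129
grasp_force: 78.8
```

Call:
drive_tool --series '[[[0, 0, 0, 0, 0, 0.5, 0.5], [0, 0, 0, 0, 0, 0.5, 0.5], [0, 0, 0, 0, 0, 0.4, 0.5], [0, 0, 0, 0, 0, 0.4, 0.5], [0, 0, 0, 0, 0, 0.4, 0.5], [0, 0, 0, 0, 0, 0.3, 0.5], [0, 0, 0, 0, 0, 0.3, 0.5], [0, 0, 0, 0, 0, 0, 0.5]]]'

```text
time: 8.17
eef_pos: [0.5573, -0.0529, 0.1911]
ee_rot: [0.794, 0.528, 0.222, 0.203]
contact_force: [-0.1, -0.4, -2.3]
gripper_width: 0.0129
grasp_force: 78.7
```

```bash
cat > st.py <<'E'
from h import *
l=np.load('lock2.npz');n,up,L=l['n'],l['up'],l['L'];s=bot.get_state();R=Ro.from_quat(s['ee_rot']).as_matrix()
d=s['eef_pos']+.093*R[:,2]-L;right=np.cross(up,n)
print(s['time'],'tip rel up/right/n mm',[(1000*d@v).round(1) for v in(up,right,n)],'F tool',(R.T@s['contact_force']).round(1),'M tool',(R.T@s['torque']).round(2),'tilt',np.degrees(np.arccos(-R[:,2]@n)).round(2),'ang',np.degrees(np.arctan2(R[:,1]@right,R[:,1]@up)).round(1),'grip',s['gripper_width'],s['grasp_force'])
print('j6',s['joint_pos'].round(2) if hasattr(s['joint_pos'],'round') else s['joint_pos'])
E
python3 st.py
```

```text
8.1667 tip rel up/right/n mm [np.float64(-1.0), np.float64(-0.7), np.float64(-8.6)] F tool [-0.7 -1.2  1.9] M tool [ 0.41 -0.16  0.01] tilt 0.03 ang 14.0 grip 0.012895831730066469 78.73950719833374
j6 [-0.3  -0.11  2.09  0.15  0.56 -0.  ]
```

Call:
drive_tool --series '[[[0, 0, 0, 0, 0, 0.2, 0.5], [0, 0, 0, 0, 0, 0.2, 0.5], [0, 0, 0, 0, 0, 0.2, 0.5], [0, 0, 0, 0, 0, 0.2, 0.5], [0, 0, 0, 0, 0, 0, 0.5]]]'

```text
time: 8.58
eef_pos: [0.5618, -0.0535, 0.1849]
ee_rot: [0.794, 0.528, 0.222, 0.203]
contact_force: [0.9, 0.2, -0.4]
gripper_width: 0.0125
grasp_force: 78.7
```

```bash
python3 st.py; python3 -c "
from h import *
snap('wrist','w5')"
```

```text
8.5833 tip rel up/right/n mm [np.float64(-0.8), np.float64(-0.8), np.float64(-16.3)] F tool [0.4 0.4 0.8] M tool [ 0.42 -0.08  0.02] tilt 0.02 ang 14.0 grip 0.012527192170972706 78.74807238578796
j6 [-0.29 -0.09  2.09  0.16  0.54 -0.01]
```

View pics/w5.png

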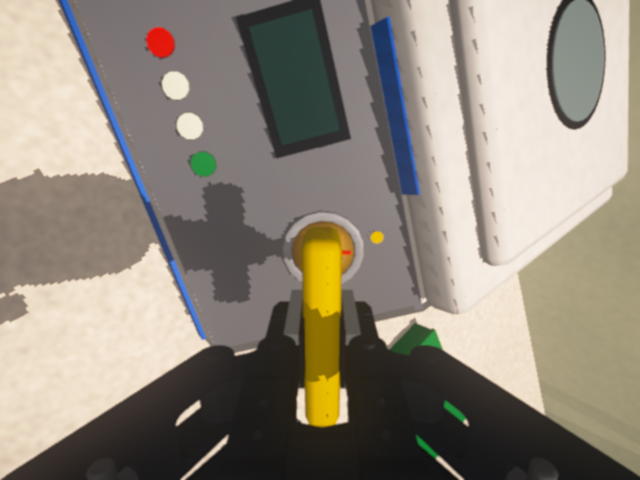

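The view shows the handle in line with the lock, which is at (323,248), and there's no contact force, so the bit is sliding in. Pushing on until force appears.

Call:
drive_tool --series '[[[0, 0, 0, 0, 0, 0.3, 0.5], [0, 0, 0, 0, 0, 0.3, 0.5], [0, 0, 0, 0, 0, 0.2, 0.5], [0, 0, 0, 0, 0, 0.2, 0.5], [0, 0, 0, 0, 0, 0, 0.5], [0, 0, 0, 0, 0, 0, 0.5]]]'

```text
time: 9.13
eef_pos: [0.5672, -0.0544, 0.178]
ee_rot: [0.794, 0.528, 0.222, 0.203]
contact_force: [-12.1, 0.6, 11.1]
gripper_width: 0.0132
grasp_force: 81.5
```

```bash
python3 st.py
```

```text
9.1333 tip rel up/right/n mm [np.float64(-0.2), np.float64(-0.8), np.float64(-25.1)] F tool [ -2.1  -3.1 -16. ] M tool [ 1.13 -0.42 -0.03] tilt 0.02 ang 13.9 grip 0.013171780094545364 81.47178769111633
j6 [-0.29 -0.07  2.08  0.16  0.53 -0.01]
```

Call:
drive_tool --series '[[[0, 0, 0, 0, 0, 0.1, 0.5], [0, 0, 0, 0, 0, 0, 0.5], [0, 0, 0, 0, 0, 0, 0.5]]]'

```text
time: 9.38
eef_pos: [0.5675, -0.0544, 0.178]
ee_rot: [0.794, 0.529, 0.222, 0.203]
contact_force: [-22.7, 2.3, 20.5]
gripper_width: 0.0126
grasp_force: 83.4
```

```bash
python3 st.py
python3 - <<'E'
from h import *
W=snap('wrist','w6');l=np.load('lock2.npz');n,up,L=l['n'],l['up'],l['L'];right=np.cross(up,n)
O=L+n*.004-.04*up-.03*right
H=W['K']@np.column_stack([W['R']@up*1e-4,W['R']@right*1e-4,W['R']@O+W['t']])
cv2.imwrite('pics/lk2.png',cv2.warpPerspective(W['frame'],np.linalg.inv(H),(800,600))[:,:,::-1])
E
```

```text
9.3833 tip rel up/right/n mm [np.float64(0.0), np.float64(-0.9), np.float64(-25.2)] F tool [ -2.8  -6.4 -29.9] M tool [ 1.7  -0.65  0.  ] tilt 0.02 ang 13.9 grip 0.012562291039663477 83.43858361244202
j6 [-0.29 -0.07  2.08  0.16  0.53 -0.01]
```

View pics/lk2.png

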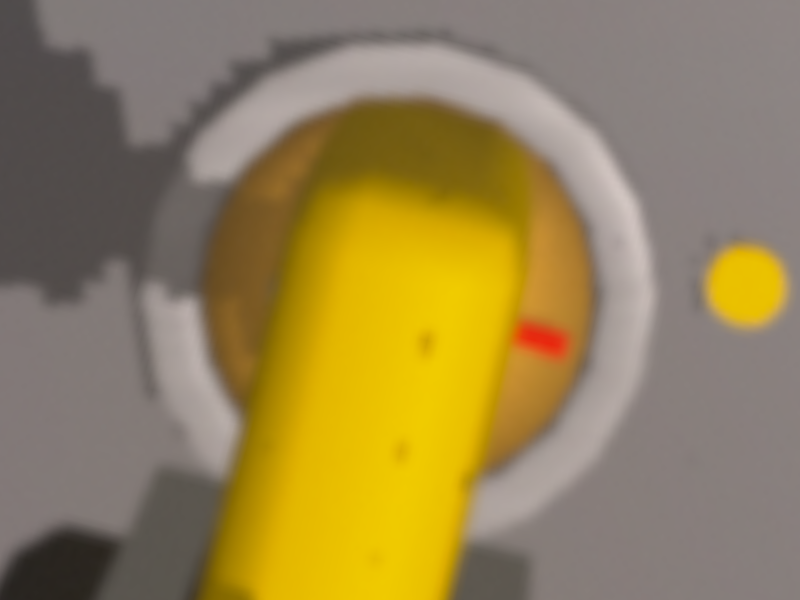

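The rectified face shows brass 390 px wide at the +4 mm plane. That puts the mouth higher than estimated and the bit about 29–30 mm deep. Contact is stiff, so the key is home. Easing off slightly and turning clockwise.

Call:
drive_tool --series '[[[0, 0, 0, 0, -0.1, -0.1, 0.5], [0, 0, 4, 0, 0, 0, 0.5], [0, 0, 6, 0, 0, 0, 0.5], [0, 0, 6, 0, 0, 0, 0.5], [0, 0, 6, 0, 0, 0, 0.5], [0, 0, 6, 0, 0, 0, 0.5], [0, 0, 0, 0, 0, 0, 0.5]]]'

```text
time: 10.02
eef_pos: [0.567, -0.0544, 0.1779]
ee_rot: [0.898, 0.319, 0.265, 0.144]
contact_force: [-10.4, -0.3, 10.1]
gripper_width: 0.0126
grasp_force: 81.1
```

```bash
python3 st.py
```

```text
10.0167 tip rel up/right/n mm [np.float64(-0.4), np.float64(-0.7), np.float64(-25.0)] F tool [ -3.1  -0.6 -14.1] M tool [ 0.49 -0.89  0.04] tilt 0.12 ang 42.1 grip 0.012581637962013031 81.08415484428406
j6 [-0.29 -0.07  2.09  0.16  0.52  0.48]
```

Call:
drive_tool --series '[[[0, 0, 6, 0, 0, 0, 0.5], [0, 0, 6, 0, 0, 0, 0.5], [0, 0, 6, 0, 0, 0, 0.5], [0, 0, 6, 0, 0, 0, 0.5], [0, 0, 5, 0, 0, 0, 0.5], [0, 0, 0, 0, 0, 0, 0.5], [0, 0, 0, 0, 0, 0, 0.5], [0, 0, 0, 0, 0, 0, 0.5], [0, 0, 0, 0, 0, 0, 0.5]]]'

```text
time: 10.77
eef_pos: [0.5669, -0.0541, 0.1778]
ee_rot: [0.95, 0.085, 0.293, 0.073]
contact_force: [-10.6, 0.6, 10.0]
gripper_width: 0.013
grasp_force: 81.1
```

```bash
python3 st.py;  python3 - <<'E'
from h import *
import pickle
d=pickle.load(open('d.pkl','rb'))
S=snap('scene','s7');b=S['frame'][200:400,280:520].astype(int)-d['scene']['frame'][200:400,280:520];print('changed px',(abs(b).sum(2)>80).sum())
E
```

```text
10.7667 tip rel up/right/n mm [np.float64(-0.6), np.float64(-1.0), np.float64(-25.1)] F tool [ -3.    0.  -14.3] M tool [ 0.29 -1.01  0.05] tilt 0.09 ang 70.9 grip 0.012952941094173198 81.09979391098022
j6 [-0.29 -0.07  2.09  0.16  0.52  0.99]
changed px 9500
```

Call:
drive_tool --series '[[[0, 0, 0, 0, 0, 0, 0.5], [0, 0, 0, 0, 0, 0, 0.5], [0, 0, 0, 0, 0, 0, 0.5], [0, 0, 0, 0, 0, 0, 0.5], [0, 0, 0, 0, 0, 0, 0.5], [0, 0, 0, 0, 0, 0, 0.5], [0, 0, 0, 0, 0, 0, 0.5], [0, 0, 0, 0, 0, 0, 0.5], [0, 0, 0, 0, 0, 0, 0.5], [0, 0, 0, 0, 0, 0, 0.5]]]'

```text
time: 11.65
eef_pos: [0.5669, -0.0541, 0.1777]
ee_rot: [0.95, 0.085, 0.292, 0.073]
contact_force: [-11.0, 1.3, 9.8]
gripper_width: 0.013
grasp_force: 81.1
```

```bash
python3 -c "
from h import *
snap('scene','s8')"
```

```text
(no output)
```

View pics/s8.png

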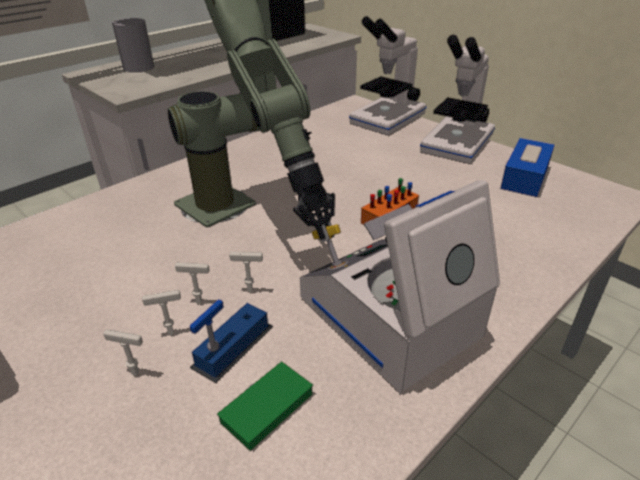

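The lid stands open at (445,255), with the key in the lock at (330,245). The blue key and slide box are undisturbed. Drawing the key out.

Call:
drive_tool --series '[[[0, 0, -3, 0, 0, -0.2, 0.5], [0, 0, 0, 0, 0, -0.5, 0.5], [0, 0, 0, 0, 0, -0.5, 0.5], [0, 0, 0, 0, 0, -0.7, 0.5], [0, 0, 0, 0, 0, -1, 0.5], [0, 0, 0, 0, 0, -1, 0.5], [0, 0, 0, 0, 0, -2, 0.5], [0, 0, 0, 0, 0, -2, 0.5], [0, 0, 0, 0, 0, -1.5, 0.5], [0, 0, 0, 0, 0, 0, 0.5]]]'

```text
time: 12.53
eef_pos: [0.514, -0.046, 0.2574]
ee_rot: [0.946, 0.11, 0.293, 0.081]
contact_force: [0.2, -0.1, -0.3]
gripper_width: 0.0125
grasp_force: 78.9
```

```bash
python3 st.py
python3 - <<'E'
from h import *
th=np.radians(14.05);go([.5203,-.2690,.2],frame([0,0,-1],[np.cos(th),np.sin(th),0]))
E
```

```text
12.5333 tip rel up/right/n mm [np.float64(1.8), np.float64(-0.9), np.float64(70.9)] F tool [-0.   0.   0.4] M tool [ 0.16 -0.32 -0.02] tilt 0.41 ang 68.0 grip 0.012533379954909428 78.88383150100708
j6 [-0.31 -0.33  2.11  0.14  0.75  0.95]
t 12.5333 turn deg [ 36.3  -15.   -87.64] | 96.0 then shift cm [-21.78  -4.8    5.74] pre-turn axes [-8.27 20.31  7.04]
```

Call:
drive_tool --series '[[[2.59, -1.07, -6.26, 0, 0, 0, 0.5], [2.59, -1.07, -6.26, 0, 0, 0, 0.5], [2.59, -1.07, -6.26, 0, 0, 0, 0.5], [2.59, -1.07, -6.26, 0, 0, 0, 0.5], [2.59, -1.07, -6.26, 0, 0, 0, 0.5], [2.59, -1.07, -6.26, 0, 0, 0, 0.5], [2.59, -1.07, -6.26, 0, 0, 0, 0.5], [2.59, -1.07, -6.26, 0, 0, 0, 0.5], [2.59, -1.07, -6.26, 0, 0, 0, 0.5], [2.59, -1.07, -6.26, 0, 0, 0, 0.5]]]'

```text
time: 13.37
eef_pos: [0.5135, -0.0463, 0.2528]
ee_rot: [0.767, 0.634, 0.091, 0.023]
contact_force: [0.4, -0.5, -1.5]
gripper_width: 0.0129
grasp_force: 78.8
```

Call:
drive_tool --series '[[[2.59, -1.07, -6.26, 0, 0, 0, 0.5], [2.59, -1.07, -6.26, 0, 0, 0, 0.5], [2.59, -1.07, -6.26, 0, 0, 0, 0.5], [2.59, -1.07, -6.26, 0, 0, 0, 0.5], [0, 0, 0, 0, 0, 0, 0.5], [0, 0, 0, 0, 0, 0, 0.5]]]'

```text
time: 13.87
eef_pos: [0.5138, -0.0454, 0.2526]
ee_rot: [0.616, 0.788, -0.001, -0.003]
contact_force: [0.4, -0.3, -1.8]
gripper_width: 0.0126
grasp_force: 78.8
```

Call:
drive_tool --series '[[[0, 0, 0, -2, -0.4, 0, 0.5], [0, 0, 0, -3.5, -0.8, 0, 0.5], [0, 0, 0, -3.5, -0.8, 0, 0.5], [0, 0, 0, -3.5, -0.8, 0, 0.5], [0, 0, 0, -3.5, -0.8, 0, 0.5], [0, 0, 0, -3, -0.7, 0, 0.5], [0, 0, 0, -2, -0.4, 0, 0.5], [0, 0, 0, -0.8, -0.1, 0, 0.5], [0, 0, 0, 0, 0, 0, 0.5], [0, 0, 0, 0, 0, 0, 0.5]]]'

```text
time: 14.7
eef_pos: [0.5195, -0.2685, 0.2527]
ee_rot: [0.616, 0.788, -0.0, -0.003]
contact_force: [0.4, 0.3, -2.0]
gripper_width: 0.0127
grasp_force: 78.8
```

Run:
```python
from h import *
th=np.radians(14.05);go([.5204,-.2690,.16],frame([0,0,-1],[np.cos(th),np.sin(th),0]))
S=snap('scene');W=snap('wrist','w9')
st=bot.get_state();R=Ro.from_quat(st['ee_rot']).as_matrix();tip=st['eef_pos']+R[:,2]*.093;u,v=proj(S,tip).astype(int);print('tip',u,v)
k=cv2.resize(S['frame'][v-70:v+65,u-90:u+90],(800,600),interpolation=cv2.INTER_CUBIC);cv2.imwrite('pics/k2.png',k[:,:,::-1])
h=cv2.cvtColor(W['frame'],cv2.COLOR_RGB2HSV);m=cv2.inRange(h,np.array((20,130,60)),np.array((35,255,255)))
n,l,s,ce=cv2.connectedComponentsWithStats(m);i=1+np.argmax(s[1:,4]);print(s[i])
```

```text
t 14.7 turn deg [-0.27 -0.25 -0.09] | 0.4 then shift cm [-0.08  0.08  9.27] pre-turn axes [-0.12  0.12  9.27]
tip 242 277
[ 303  228   39  200 6978]
```

View pics/k2.png

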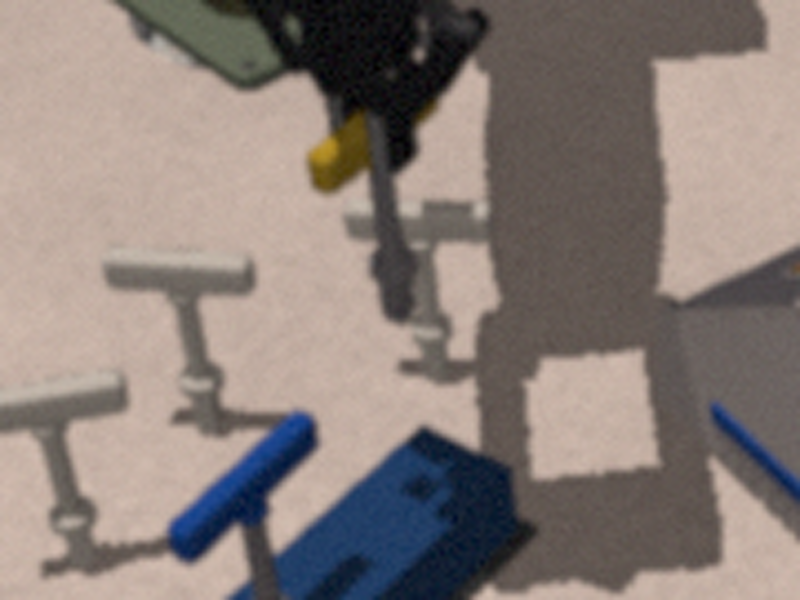

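The crop shows the key still straight, tip at (400,312) exactly as predicted, and the hole free at about (425,485). Lowering into the hole.

Call:
drive_tool --series '[[[-0.27, -0.25, -0.1, -0.1, 0.1, 0, 0.5], [0, 0, 0, 0, 0, 3, 0.5], [0, 0, 0, 0, 0, 3, 0.5], [0, 0, 0, 0, 0, 2, 0.5], [0, 0, 0, 0, 0, 1.2, 0.5], [0, 0, 0, 0, 0, 0, 0.5], [0, 0, 0, 0, 0, 0, 0.5]]]'

```text
time: 15.38
eef_pos: [0.5213, -0.2692, 0.1612]
ee_rot: [0.614, 0.789, -0.0, 0.0]
contact_force: [-0.5, 0.1, -0.6]
gripper_width: 0.0126
grasp_force: 78.7
```

Run:
```python
from h import *
th=np.radians(14.05);go([.5206,-.2691,.1129],frame([0,0,-1],[np.cos(th),np.sin(th),0]))
```

```text
t 15.3833 turn deg [-0.02  0.06  0.17] | 0.2 then shift cm [ 0.02 -0.07  4.83] pre-turn axes [ 0.03 -0.07  4.83]
```

Call:
drive_tool --series '[[[0, 0, 0.2, 0, -0.07, 0.8, 0.5], [0, 0, 0, 0, 0, 0.5, 0.5], [0, 0, 0, 0, 0, 0.4, 0.5], [0, 0, 0, 0, 0, 0.4, 0.5], [0, 0, 0, 0, 0, 0.4, 0.5], [0, 0, 0, 0, 0, 0, 0.5]]]'

```text
time: 15.88
eef_pos: [0.5199, -0.2697, 0.1351]
ee_rot: [0.616, 0.788, -0.001, -0.0]
contact_force: [-0.2, 0.8, -0.5]
gripper_width: 0.0127
grasp_force: 78.7
```

Call:
drive_tool --series '[[[0, 0, 0, 0, 0, 0.4, 0.5], [0, 0, 0, 0, 0, 0.4, 0.5], [0, 0, 0, 0, 0, 0.4, 0.5], [0, 0, 0, 0, 0, 0.4, 0.5], [0, 0, 0, 0, 0, 0.4, 0.5], [0, 0, 0, 0, 0, 0, 0.5], [0, 0, 0, 0, 0, 0, 0.5]]]'

```text
time: 16.47
eef_pos: [0.5202, -0.2699, 0.1156]
ee_rot: [0.616, 0.788, -0.001, 0.0]
contact_force: [-0.1, 0.3, -2.3]
gripper_width: 0.0131
grasp_force: 78.7
```

Call:
drive_tool --series '[[[0, 0, 0, 0, 0, 0.2, 0.5], [0, 0, 0, 0, 0, 0.1, 0.5], [0, 0, 0, 0, 0, 0, 0.5], [0, 0, 0, 0, 0, 0, 0.5]]]'

```text
time: 16.8
eef_pos: [0.5205, -0.2701, 0.1132]
ee_rot: [0.616, 0.788, -0.001, 0.001]
contact_force: [-1.2, 0.6, -2.2]
gripper_width: 0.0128
grasp_force: 79.0
```

Call:
drive_tool --series '[[[0, 0, 0, 0, 0, 0, 1.8], [0, 0, 0, 0, 0, 0, 3], [0, 0, 0, 0, 0, 0, 5], [0, 0, 0, 0, 0, 0, 7], [0, 0, 0, 0, 0, 0, 8.5], [0, 0, 0, 0, 0, 0, 8.5], [0, 0, 0, 0, 0, 0, 8.5], [0, 0, 0, 0, 0, 0, 8.5]]]'

```text
time: 17.47
eef_pos: [0.5205, -0.2701, 0.1131]
ee_rot: [0.616, 0.788, -0.001, 0.001]
contact_force: [0.1, -0.1, 0.6]
gripper_width: 0.0849
grasp_force: 0.0
```

Call:
drive_tool --series '[[[0, 0, 0, 0, 0, -1, 8.5], [0, 0, 0, 0, 0, -2, 8.5], [0, 0, 0, 0, 0, -3, 8.5], [0, 0, 0, 0, 0, -4, 8.5], [0, 0, 0, 0, 0, -4, 8.5], [0, 0, 0, 0, 0, 0, 8.5], [0, 0, 0, 0, 0, 0, 8.5], [0, 0, 0, 0, 0, 0, 8.5]]]'

```text
time: 18.13
eef_pos: [0.5204, -0.2698, 0.2537]
ee_rot: [0.616, 0.788, -0.0, 0.001]
contact_force: [-0.4, -0.1, -0.3]
gripper_width: 0.0852
grasp_force: 0.0
```

Run:
```python
from h import *
import pickle
d=pickle.load(open('d.pkl','rb'));S=snap('scene','s10')
for s in(d['scene'],S):
    h=cv2.cvtColor(s['frame'],cv2.COLOR_RGB2HSV);m=cv2.inRange(h,np.array((20,130,70)),np.array((35,255,255)));m[:270]=0;m[310:]=0;m[:,:220]=0;m[:,270:]=0
    n,l,st,ce=cv2.connectedComponentsWithStats(m);i=1+np.argmax(st[1:,4]);print(st[i],ce[i])
st=bot.get_state();print(st['eef_pos'],st['gripper_width'],st['contact_force'])
```

```text
[230 276  25  27 276] [242.86231884 289.06884058]
[230 277  25  26 275] [242.10545455 289.85454545]
[ 0.5197287  -0.26935369  0.25215728] 0.0849947006363752 [ 0.16116732  0.27951466 -0.97423235]
```

The handle is back within 1 px of where it started, the fingers are clear and the lid is open. Handing in.

```bash
python3 -c "
from workcell import bot
print(bot.hand_in())"
```

```text
the job is handed in; nothing more can be done
None
```

The yellow key opened the lock, the lid sprang up, and the key is back upright in its own hole with nothing else seen disturbed; I handed the job in at about 18 s, and no verdict came back.

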